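Grease the carving stand's tilted head

TASK

Make the carving stand safe by pressing the round key and then the square key on its panel, one at a time, each fully down and let up again, without pressing the bar-shaped key. Then take the grease gun by its handle, push its coupler squarely onto the tilted grease nipple until it snaps on, and keep pushing so that the sprung collar at the nipple's foot stays well pressed back: finish still holding the gun there against the spring, with only the gun touching the stand's head. Do not force the head round or shift the other things on the bench.

Things in the scene. Friction and masses are not known exactly. Their poses are not given: they have to be found in the camera images.
- gun_grip (a point): Centre of the black round handle (28 mm diameter) of a push-type grease gun, one rigid body of 0.25 to 0.5 kg, standing upright, coupler down, in a low rest. z: the gun's axis, from mouth to handle. The handle runs from 27 mm below this point to 33 mm above; below come the aluminium barrel (40 mm diameter, 40 mm long) and the steel coupler (36 mm diameter, 45 mm long).
- gun_mouth (a point): Centre of the gun's open coupler mouth, 112 mm below the handle's centre on the gun's axis; same axes. 36 mm across outside, 26 mm inside, narrowing to a 20 mm throat 6 to 8 mm inside, then wide again; bore 45 mm deep. The gun is round: its turn about its axis does not matter.
- rest: The gun's fixed wooden rest, 66 x 66 x 36 mm, origin under its centre; square socket 41 mm wide, its floor 12.5 mm and its rim 36 mm above the table. Draw the gun straight up out of it.
- nipple_tip (a point): Tip of the steel grease nipple on the carving stand's head. z: the nipple's axis, pointing out of it; leans 0.25 to 0.5 rad from vertical, roughly towards the robot. 40 mm long, stem 17 mm in diameter, coned at the tip. Four spring balls stand out 16 mm behind the tip: pushing the coupler's throat over them takes about 7 N, mouth about 19 mm past the tip; it then snaps on, mouth about 28 mm past.
- tilt_head: Tilting head of the carving stand, a dark steel block 80 x 86 x 60 mm between two cheeks, stand foot 130 mm across, a round faceplate with a wooden rosette on its far side. Origin at the block's centre, 80 mm above the table, 70 mm behind the nipple's tip; z along the nipple. The nipple stands square in the middle of its flat top face. Stiff: does not turn under hand force.
- collar (a joint): Sprung round steel collar, 38 mm in diameter, around the nipple's foot; the coupler's mouth pushes it back along the nipple's axis. Value in m: 0 = free, its face 26.5 mm behind the nipple's tip; 0.008 = fully back. Its spring takes 3 N to start, 9 N at 0.004, 15 N fully back.
- key_round_top (a point): Centre of the top face of the round key (stop), 26 mm in diameter, black plastic, on one of three grey units 56 mm apart in a row, in any order; z up. The free key's top is 50 mm above the table, 12 mm above its unit.
- key_round (a joint): Travel of the round key (stop), 26 mm in diameter, m: 0 = up, 0.006 = fully down; it is pressed straight down, takes about 5 N fully down and springs back.
- key_square_top (a point): Centre of the top face of the square key (lock), 24 x 24 mm, black plastic, on one of three grey units 56 mm apart in a row, in any order; z up. The free key's top is 50 mm above the table, 12 mm above its unit.
- key_square (a joint): Travel of the square key (lock), 24 x 24 mm, m: 0 = up, 0.006 = fully down; it is pressed straight down, takes about 5 N fully down and springs back.
- key_bar_top (a point): Centre of the top face of the narrow bar-shaped key (start), 12 x 36 mm, black plastic, on one of three grey units 56 mm apart in a row, in any order; z up. The free key's top is 50 mm above the table, 12 mm above its unit.
- key_bar (a joint): Travel of the narrow bar-shaped key (start), 12 x 36 mm, m: 0 = up, 0.006 = fully down; it is pressed straight down, takes about 5 N fully down and springs back.
- mallet: Bystander, to be left alone: carver's mallet standing on its head, 64 mm across, 195 mm tall. Origin at the centre of its underside.
- gouge_a: Bystander, to be left alone: carving gouge lying down, 190 mm long, handle 22 mm square. Origin under its middle; x points along it towards the blade.
- gouge_b: Bystander, to be left alone: larger carving gouge lying down, 220 mm long, handle 22 mm square. Origin under its middle; x points along it towards the blade.
- stone: Bystander, to be left alone: sharpening stone, 50 x 150 x 25 mm. Origin at the centre of its underside.
- offcut: Bystander, to be left alone: small carved offcut of pale wood, 90 x 60 x 44 mm. Origin at the centre of its underside.
- oil: Bystander, to be left alone: white oil bottle, 54 mm across, 130 mm tall. Origin at the centre of its underside.
- wax: Bystander, to be left alone: flat round steel tin, 76 mm across, 50 mm tall. Origin at the centre of its underside.
Mind the look-alikes: they are no part of the job. Leave any green, white or yellow look-alike of the part that bears nipple_tip alone.

How it is judged (in metres and radians):
On the way, in this order (a step that is already met when the one before it is completed fails the run):
1. the round key is pressed down on its own (value of joint key_round above 0.004 m and value of joint key_square below 0.002 m), for 0.1 s.
2. the square key is pressed down on its own, the round key up again (value of joint key_square above 0.004 m and value of joint key_round below 0.002 m), for 0.1 s.
3. the coupler has snapped onto the nipple, square to it, with the gun in the fingers (angle between the z axis of gun_mouth and the z axis of nipple_tip, either way round below 0.1 rad and x of gun_mouth in the frame of nipple_tip between -0.004 and 0.004 m and y of gun_mouth in the frame of nipple_tip between -0.004 and 0.004 m and contact force between the fingers and gun above 2 N and z of gun_mouth in the frame of nipple_tip below -0.0265 m), for 0.1 s.
At the end, for the whole second after the job is handed in: The gun is held in the fingers (contact above 2 N), its axis within 0.1 rad and 4 mm of the nipple's, its mouth more than 29 mm beyond the nipple's tip, the collar pressed back more than 4 mm of its 8 mm by the gun with the robot itself not touching the head, and all three keys up (angle between the z axis of gun_mouth and the z axis of nipple_tip, either way round below 0.1 rad and x of gun_mouth in the frame of nipple_tip between -0.004 and 0.004 m and y of gun_mouth in the frame of nipple_tip between -0.004 and 0.004 m and contact force between the fingers and gun above 2 N and z of gun_mouth in the frame of nipple_tip below -0.029 m and value of joint collar above 0.004 m and contact force between each of the arm, the fingers and tilt_head below 0.5 N and value of joint each of key_round, key_square, key_bar below 0.002 m); the arm keeps its last pose, push and grip.
It fails at once if the bar-shaped key is pressed (value of joint key_bar above 0.003 m).
It fails at once if the round and square keys are pressed together (value of joint each of key_round, key_square above 0.003 m).
It fails at once if the stand's head is shifted by more than 10 mm (distance of nipple_tip from where it was at the start of the episode above 0.01 m).
It fails at once if a bystander is shifted by more than 30 mm (distance of any of mallet, gouge_a, gouge_b, stone, offcut, oil, wax from where it was at the start of the episode above 0.03 m).
It also fails if it takes over 64 s, if anything falls off the work surface, if the arm or the gripper's body presses on something with over 40 N, if the wrist force passes 120 N, or if a joint passes its speed limit or range.

ROBOT

A 6-joint arm with a two-finger parallel gripper is mounted at the origin on the work surface. World frame = base frame: x ahead of the robot, y to its left, z up, the work surface at z = 0. Lengths are in mm, angles in rad, forces in N, time in s.
With the tool pointing down it reaches from about 275 to 875 mm from the base axis. Payload 12.5 kg.
Tool frame: the origin (TCP) lies between the finger pads; the fingertips stand 8 mm ahead of it and the grasp point (between the pads) lies 11 mm behind it (ctrl.tip_reach is the z of the fingertips in the tool frame, in mm); z points along the fingers, y is the line along which they close (so a half turn about z gives the same grasp; the last joint's range is limited). The gripper opens to 85 mm and grips with 20 to 120 N. Pads are 22 mm wide; open, the fingers measure 114 mm over their backs; the gripper's body (76 mm by 85 mm) begins 54 mm behind the grasp point. The pads swing forward as they close: fully open they stand 13 mm farther back than shut.
Start: joints at [-1.205, 0.351, 1.652, -0, 1.139, -0.085], TCP at [239.643, -495.031, 239.29] pointing down, gripper open.
Joint ranges: [-2.75, 2.75], [-0.79, 2.1], [0.01, 2.65], [-1.57, 4.71], [0.07, 3.14], [-2.87, 2.87]. Speed limits (rad/s): [2.22, 2.22, 2.79, 3.14, 3.14, 3.14].

INTERFACE

Orientations are given as a unit quaternion [x, y, z, w].
In Python, from bench import ctrl gives the robot as it stands.
- The arm moves only by the tool play_rows, never from a script. Its argument "plan" is a list of rows, each an object of numbers: "jaw": the opening, from 0 (shut) to 1 (fully open); "x", "y", "z": the shift along the world's x, y, z normalised to -1 to 1, where 1 is 500 mm; "roll": the turn about the world's z normalised to -1 to 1, where 1 is pi/2 rad. A call has 1 to 8 rows; each row is the pose to reach, as a shift and turn from the pose commanded when the call began; what a row does not reach only later rows make up. A row lasts 1/10 s, in which the tool goes at most 50 mm and 8.59 degrees, less where a joint would pass 70% of its speed; a pose out of reach is approached as far as the arm can. A call with a number of a shift or a turn outside -1 to 1 is refused whole. A call with a gripper value outside its range is refused whole. The fingers move at their own pace and stop on an object; "grip_force" is the grip in N (left out, the last holds). Time passes only in rows, so rows that repeat a pose let the fingers close. It gives the time, the measured TCP pose, the force, the opening and the grip force at its end, in the units of the state.
- ctrl.sense(): the state, without advancing time (a new reading comes with each control period).
- ctrl.snapshot(name): name is "scene" or "top" or "wrist"; returns a dict with "image" (400x640x3 uint8, blue, green, red), "K" (3x3 intrinsics, pixels), "k1" (the pictures are not rectified: a ray, as slopes to the right and down, at radius r is drawn at 1 + k1 r^2 times it, then the intrinsics apply), "R" (3x3) and "t" (3): a world point X has camera coordinates R X + t; the wrist camera has in their place "hand_eye" (4x4, takes a point from camera to tool coordinates, whose origin is the TCP and whose axes are the flange's). Camera axes: x right, y down, z forward; pixel columns grow to the right and rows downward; lengths in mm; the calibration is good to about 2 mm. A picture is of the moment at which its call begins: read the wrist's pose just before it. There is no depth.
- ctrl.job_done(): hands the job in; it is judged then, once.
The state is a dict: "clock": time; "joint_positions": joint angles; "joint_vel": joint speeds; "tau": joint torques, N m; "position": TCP position; "eef_rot": TCP orientation; "contact_force": force on the tool from outside, world axes, zero at the start; "ft_torque": the same for the moment, N m; "gripper_width": finger opening in mm; "finger_force": force on a finger pad.
Only numpy, scipy, OpenCV 4.12 (cv2) and the standard library are available. Lean on these libraries where they do the work, as an engineer would, in place of code of your own. Each camera call takes 0.05 s, during which the arm holds its last target. There are 200 camera calls.

## Working session

There is one attempt and no reset: what is moved stays moved. The work goes in short steps, Python scripts to look and compute and a tool call to move; the robot and the scene stay as the last step left them, time stands still between calls to the robot, and variables do not carry over. Pictures are saved under pics/ and viewed, at most 10 in all, crops included, and the job is handed in when it is done.

Besides the shell and the picture viewer there is one more tool, called as name(argument=value, ...), one argument or row to a line, values as JSON. play_rows: Moves the arm, as the interface text tells. Scaled input: -1 to 1 covers 500 mm each way for a shift and pi/2 rad each way for a turn. Its arguments: {"type":"object","properties":{"plan":{"type":"array","items":{"type":"object","properties":{"jaw":{"type":"number"},"x":{"type":"number","minimum":-1,"maximum":1},"y":{"type":"number","minimum":-1,"maximum":1},"z":{"type":"number","minimum":-1,"maximum":1},"roll":{"type":"number","minimum":-1,"maximum":1}}}},"grip_force":{"type":"number"}},"required":["plan"]}

```bash
mkdir -p pics; ls; cat > h.py <<'E'
import numpy as np, cv2
from scipy.spatial.transform import Rotation as Ro
from bench import ctrl
def snap(n):
    s=ctrl.sense(); d=ctrl.snapshot(n)
    if 'hand_eye' in d:
        H=np.array(d['hand_eye']); R=Ro.from_quat(s['eef_rot']).as_matrix()
        Rc=R@H[:3,:3]; tc=R@H[:3,3]+np.array(s['position'])
        d['R']=Rc.T; d['t']=-Rc.T@tc
    d['R']=np.array(d['R']); d['t']=np.array(d['t']).ravel(); d['K']=np.array(d['K']); return d
def ray(d,px):
    D=np.array([d['k1'],0,0,0,0.])
    p=cv2.undistortPoints(np.array(px,float).reshape(-1,1,2),d['K'],D).reshape(-1,2)
    v=np.c_[p,np.ones(len(p))]@d['R']; return -d['R'].T@d['t'], v/np.linalg.norm(v,axis=1)[:,None]
def onz(d,px,z):
    c,v=ray(d,px); return c+v*((z-c[2])/v[:,2])[:,None]
def proj(d,X):
    D=np.array([d['k1'],0,0,0,0.])
    return cv2.projectPoints(np.array(X,float).reshape(-1,1,3),cv2.Rodrigues(d['R'])[0],d['t'],d['K'],D)[0].reshape(-1,2)
def tri(obs):
    A=np.zeros((3,3));b=np.zeros(3)
    for d,p in obs:
        c,v=ray(d,[p]);P=np.eye(3)-np.outer(v[0],v[0]);A+=P;b+=P@c
    return np.linalg.solve(A,b)
E
python3 - <<'E'
from h import *
import pickle
for n in('scene','top'):
    d=snap(n);cv2.imwrite(f'pics/{n}0.png',d['image']);pickle.dump(d,open(n+'.pkl','wb'));print(n,-d['R'].T@d['t'],d['K'][0,0],d['k1'])
print(ctrl.sense(),ctrl.tip_reach)
E
```

```text
pics
scene [1057.54749661 -241.81928243 1124.44916457] 432.30209085435365 -0.04168981462805011
top [ 304.28760121   36.99628356 1483.17930254] 508.68184131925295 0.026391003855654963
{'clock': 0.1, 'joint_positions': array([-1.20458267e+00,  3.51183154e-01,  1.65234623e+00, -3.45190038e-05,
        1.13906281e+00, -8.45926650e-02]), 'joint_vel': array([ 0.00135427, -0.00174412, -0.00142637,  0.00014055, -0.00034677,
       -0.00085268]), 'tau': array([ 8.39968034e-04, -5.06831610e+01, -2.91874945e+01, -7.87552295e-06,
        2.66863797e-03,  4.05445712e-05]), 'position': array([ 239.55103637, -494.7862877 ,  238.81707277]), 'eef_rot': array([ 9.74702342e-01,  2.23506362e-01, -8.56578465e-05, -4.92625695e-04]), 'contact_force': array([-0.27224289,  0.15854165, -0.44368219]), 'ft_torque': array([ 0.01814578,  0.06147338, -0.02571558]), 'finger_force': 0.0, 'gripper_width': 85.3750434030716} 8.0
```

View pics/scene0.png

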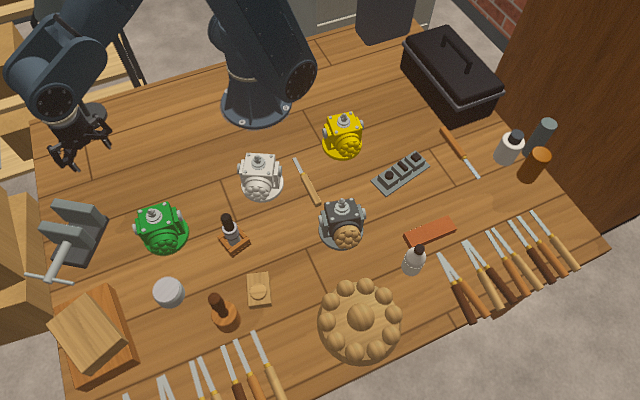

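View pics/top0.png

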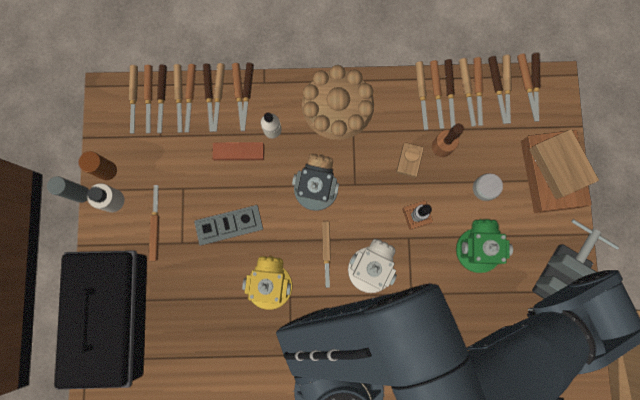

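Candidates for the nipple: dark steel stand at top (316,185); green (484,248), white (373,267) and yellow (267,285) look-alikes, so I choose the dark one. The gun is in its wooden rest at top (421,212) and the panel at (228,224), keys from left to right apparently square, bar, round.

```bash
python3 - <<'E'
from h import *
import pickle
t=pickle.load(open('top.pkl','rb'));s=pickle.load(open('scene.pkl','rb'))
print('keys',onz(t,[(207,229),(227,224),(246,219)],50))
print('gun',tri([(t,(425,210)),(s,(226,217))]),'nip',tri([(t,(315,185)),(s,(342,203))]))
H=np.array(snap('wrist')['hand_eye']);print(H)
a=cv2.resize(t['image'][150:250,190:450],None,fx=3,fy=3,interpolation=2)
b=cv2.resize(s['image'][140:260,210:440],None,fx=3,fy=3,interpolation=2)
w=max(a.shape[1],b.shape[1]);P=lambda m:cv2.copyMakeBorder(m,0,0,0,w-m.shape[1],0)
m=np.vstack([P(a),P(b)]);cv2.imwrite('pics/c1.png',m[:, :800][:600] if m.shape[0]<=600 else cv2.resize(m,(709*800//800,600)));print(m.shape)
E
```

```text
keys [[453.31352189 360.31588918  50.        ]
 [466.30581067 303.92678621  50.        ]
 [479.40630697 250.16552917  50.        ]]
gun [ 481.26494258 -238.6489946   147.3911806 ] nip [557.89522726  52.97933271 134.86712118]
[[ 2.67534877e-04 -9.59996460e-01 -2.80012009e-01  7.03706394e+01]
 [ 9.99999964e-01  2.48395654e-04  1.03838114e-04  1.41954941e+00]
 [-3.01304557e-05 -2.80012027e-01  9.59996492e-01 -1.35992296e+02]
 [ 0.00000000e+00  0.00000000e+00  0.00000000e+00  1.00000000e+00]]
(660, 780, 3)
```

View pics/c1.png

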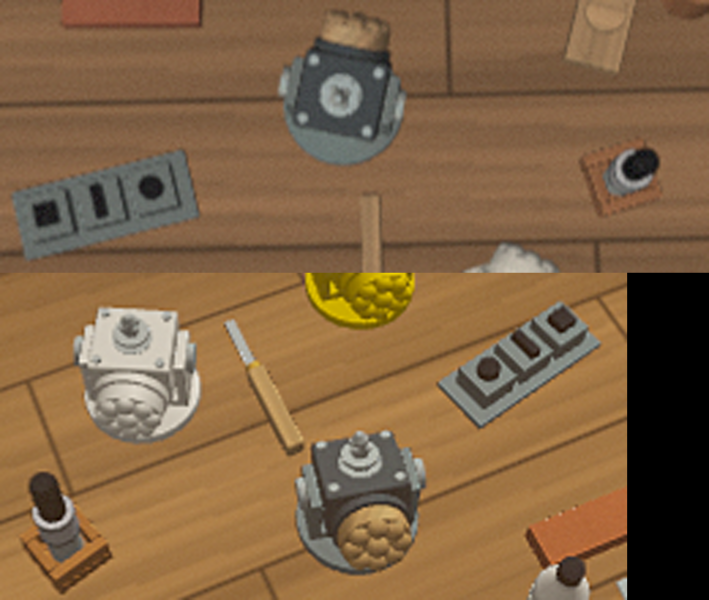

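The crop confirms it: the dark steel stand with the rosette, keys square/bar/round from left to right in the top view, and the gun standing in its rest. I'll look from the wrist over the gun on the way.

play_rows(
  plan=[
    {"z": 0.1, "x": 0.1, "y": 0.1},
    {"x": 0.25, "y": 0.25, "z": 0.18},
    {"x": 0.36, "y": 0.4, "z": 0.18},
    {"x": 0.46, "y": 0.51, "z": 0.18, "roll": -0.1},
    {"x": 0.46, "y": 0.51, "z": 0.18, "roll": -0.2},
    {"x": 0.46, "y": 0.51, "z": 0.18, "roll": -0.29},
    {"x": 0.46, "y": 0.51, "z": 0.18, "roll": -0.29},
    {"x": 0.46, "y": 0.51, "z": 0.18, "roll": -0.29},
  ],
)

```text
invalid input at $.plan[0]: expected keys jaw, x, y, z, roll
```

```bash
python3 - <<'E'
from h import *
import pickle
s=ctrl.sense();print(s['clock'],s['position'],Ro.from_quat(s['eef_rot']).as_matrix()[:,0])
d=snap('wrist');pickle.dump(d,open('w1.pkl','wb'));cv2.imwrite('pics/w1.png',d['image'])
print(proj(d,[(481,-239,157),(481,-239,124),(481,-239,36)]))
E
```

```text
0.15 [ 239.57703741 -494.82539641  238.90250194] [9.00108373e-01 4.35666051e-01 9.97083514e-05]
[[  92.41448071 -351.83389558]
 [ 125.13370647 -286.15671006]
 [ 182.75186648 -167.96774993]]
```

View pics/w1.png

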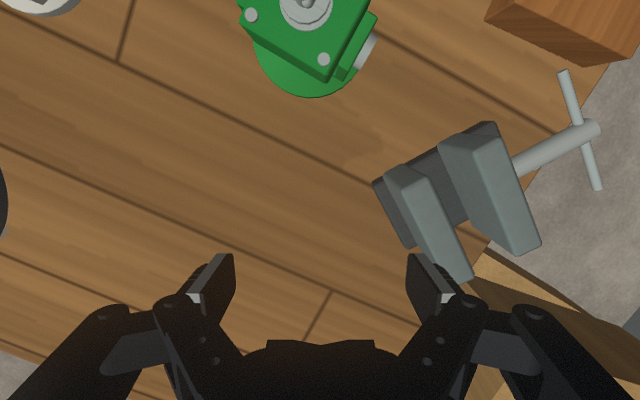

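The move was refused because every row needs all five keys. The picture is from the start pose: green look-alike at (305,40), fingers at the bottom.

play_rows(
  plan=[
    {"jaw": 1, "z": 0.1, "x": 0.1, "y": 0.0, "roll": 0},
    {"jaw": 1, "x": 0.2, "y": 0.1, "z": 0.18, "roll": 0},
    {"jaw": 1, "x": 0.3, "y": 0.25, "z": 0.18, "roll": -0.1},
    {"jaw": 1, "x": 0.36, "y": 0.4, "z": 0.18, "roll": -0.2},
    {"jaw": 1, "x": 0.36, "y": 0.51, "z": 0.18, "roll": -0.29},
    {"jaw": 1, "x": 0.36, "y": 0.51, "z": 0.18, "roll": -0.29},
    {"jaw": 1, "x": 0.36, "y": 0.51, "z": 0.18, "roll": -0.29},
    {"jaw": 1, "x": 0.36, "y": 0.51, "z": 0.18, "roll": -0.29},
  ],
)

```text
clock: 1.0
position: [420.5, -236.7, 329.8]
eef_rot: [1.0, -0.001, 0.0, -0.0]
contact_force: [0.8, -0.4, 0.1]
gripper_width: 85.5
finger_force: 0.0
```

```bash
python3 - <<'E'
from h import *
import pickle
s=ctrl.sense();print(s['clock'],s['position'],Ro.from_quat(s['eef_rot']).as_matrix()[:,0])
d=snap('wrist');pickle.dump(d,open('w1.pkl','wb'));cv2.imwrite('pics/w1b.png',d['image'])
print(proj(d,[(481,-239,157),(481,-239,124),(481,-239,36)]))
E
```

```text
1.0 [ 420.48476846 -236.71257542  329.7550205 ] [ 9.99997252e-01 -2.24244908e-03  6.83384614e-04]
[[320.68016835 131.2396371 ]
 [320.63534325 130.23248171]
 [320.54923605 128.29792869]]
```

View pics/w1b.png

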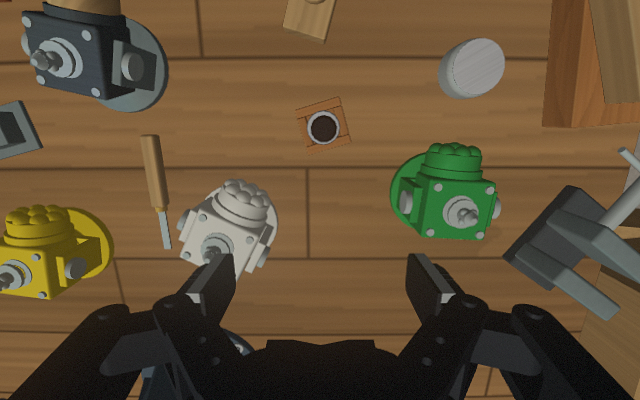

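play_rows(
  plan=[
    {"jaw": 0, "x": 0.05, "y": 0.1, "z": 0.0, "roll": 0},
    {"jaw": 0, "x": 0.1, "y": 0.2, "z": 0, "roll": 0},
    {"jaw": 0, "x": 0.16, "y": 0.3, "z": 0, "roll": 0},
    {"jaw": 0, "x": 0.16, "y": 0.4, "z": 0.0, "roll": 0},
    {"jaw": 0, "x": 0.16, "y": 0.5, "z": 0.0, "roll": 0},
    {"jaw": 0, "x": 0.16, "y": 0.58, "z": 0, "roll": 0},
    {"jaw": 0, "x": 0.16, "y": 0.58, "z": 0, "roll": 0},
    {"jaw": 0, "x": 0.16, "y": 0.58, "z": 0, "roll": 0},
  ],
)

```text
clock: 1.85
position: [499.6, 50.7, 329.1]
eef_rot: [1.0, -0.001, -0.0, 0.0]
contact_force: [-0.4, -1.3, -0.1]
gripper_width: 0.1
finger_force: 0.0
```

```bash
python3 - <<'E'
from h import *
import pickle
w=pickle.load(open('w1.pkl','rb'));g=cv2.cvtColor(w['image'],6)[100:155,295:352]
m=(g<75).astype('uint8');n,l,st,c=cv2.connectedComponentsWithStats(m);i=1+st[1:,4].argmax();print('handle px',c[i]+[295,100],st[i],onz(w,[c[i]+[295,100]],157))
s=ctrl.sense();print(s['clock'],s['position'])
d=snap('wrist');pickle.dump(d,open('w2.pkl','wb'))
p=proj(d,[(558,53,135)])[0];print(p)
x,y=max(int(p[0])-90,0),max(int(p[1])-70,0);c=d['image'][y:y+150,x:x+200];print(x,y);cv2.imwrite('pics/w2c.png',cv2.resize(c,None,fx=4,fy=4,interpolation=2))
E
```

```text
handle px [323.37996219 128.18714556] [ 16  15  26  27 529] [[ 484.04994759 -241.78177775  157.        ]]
1.85 [499.63976742  50.72572727 329.10301489]
[316.42744887 132.39949716]
226 62
```

View pics/w2c.png

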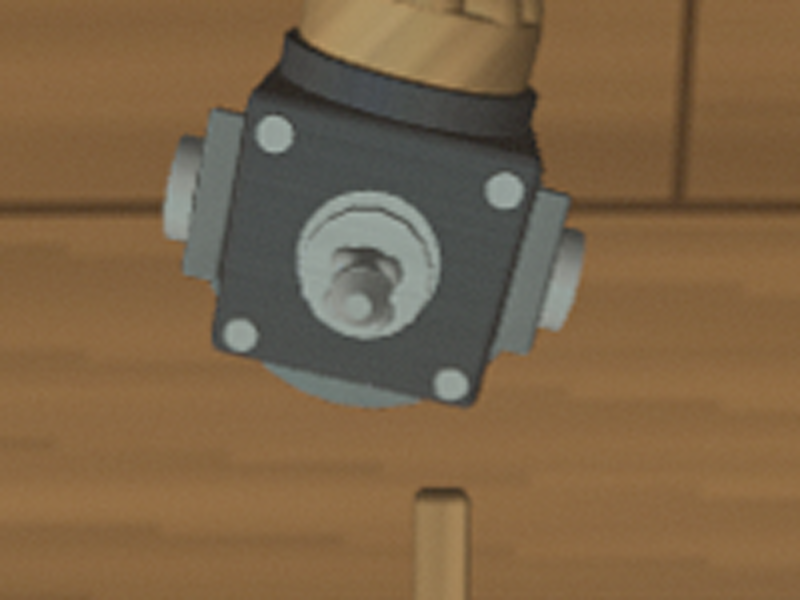

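Dark head crop: tip at full-image (315,137.5), bolts at (295,95),(352,110),(339,158),(286,146); tilt axis turned about 13°. Now the panel.

play_rows(
  plan=[
    {"jaw": 0, "x": -0.05, "y": 0.08, "z": 0.0, "roll": 0},
    {"jaw": 0, "x": -0.1, "y": 0.16, "z": 0, "roll": 0},
    {"jaw": 0, "x": -0.16, "y": 0.25, "z": 0, "roll": 0},
    {"jaw": 0, "x": -0.16, "y": 0.34, "z": 0.0, "roll": 0},
    {"jaw": 0, "x": -0.16, "y": 0.4, "z": 0.0, "roll": 0},
    {"jaw": 0, "x": -0.16, "y": 0.4, "z": 0, "roll": 0},
    {"jaw": 0, "x": -0.16, "y": 0.4, "z": 0, "roll": 0},
  ],
)

```text
clock: 2.6
position: [420.2, 248.8, 329.0]
eef_rot: [1.0, -0.003, -0.0, 0.0]
contact_force: [0.2, -0.7, -0.5]
gripper_width: 0.2
finger_force: 0.0
```

```bash
python3 - <<'E'
from h import *
import pickle
s=ctrl.sense();print(s['clock'],s['position'])
d=snap('wrist');pickle.dump(d,open('w3.pkl','wb'));g=cv2.cvtColor(d['image'],6)
P=proj(d,[(453,360,50),(466,304,50),(479,250,50)]);print(P)
for thr in(45,60):
  n,l,st,c=cv2.connectedComponentsWithStats((g<thr).astype('uint8'))
  for i in range(1,n):
    if 150<st[i,4]<4000 and np.min(np.hypot(*(P-c[i]).T))<40:
        (cx,cy),wh,a=cv2.minAreaRect(np.argwhere(l==i)[:,::-1].astype(np.float32));print(thr,(cx,cy),wh,a,st[i,4],onz(d,[(cx,cy)],50)[0])
cv2.imwrite('pics/w3.png',d['image'])
print(proj(d,[(558,53,135)]))
E
```

```text
2.6 [420.17443781 248.84042947 328.99028872]
[[239.92462415 149.12632835]
 [279.14660284 139.42049059]
 [317.73245061 129.59959685]]
60 (316.0000305175781, 127.0) (16.970561981201172, 16.970561981201172) 45.0 244 [482.5003897  252.36705727  50.        ]
60 (277.25384521484375, 136.43077087402344) (25.346973419189453, 8.682872772216797) 74.74488067626953 221 [470.09818819 306.46412835  50.        ]
60 (239.21786499023438, 145.94192504882812) (16.748071670532227, 18.229633331298828) 75.0685806274414 301 [457.43356284 360.64487267  50.        ]
[[505.49373618  54.10086896]]
```

View pics/w3.png

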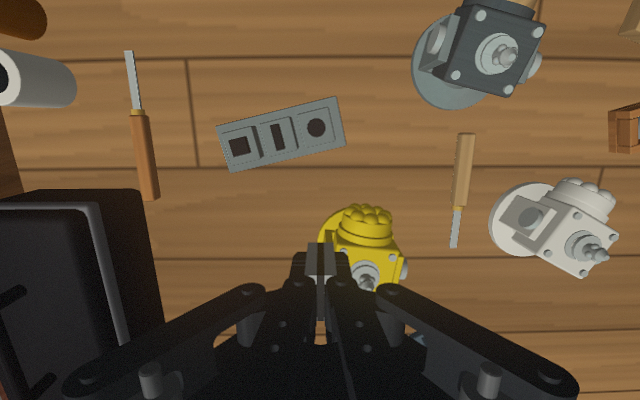

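Panel: round key at (316,127) → (482.5,252.4), bar (277,136), square (239,146) → (457.4,360.6). Pressing the round key.

play_rows(
  plan=[
    {"jaw": 0, "x": 0.062, "y": 0.007, "z": -0.08, "roll": 0},
    {"jaw": 0, "x": 0.125, "y": 0.007, "z": -0.16, "roll": 0},
    {"jaw": 0, "x": 0.125, "y": 0.007, "z": -0.25, "roll": 0},
    {"jaw": 0, "x": 0.125, "y": 0.007, "z": -0.34, "roll": 0},
    {"jaw": 0, "x": 0.125, "y": 0.007, "z": -0.42, "roll": 0},
    {"jaw": 0, "x": 0.125, "y": 0.007, "z": -0.5, "roll": 0},
    {"jaw": 0, "x": 0.125, "y": 0.007, "z": -0.526, "roll": 0},
    {"jaw": 0, "x": 0.125, "y": 0.007, "z": -0.526, "roll": 0},
  ],
)

```text
clock: 3.45
position: [482.0, 252.0, 65.4]
eef_rot: [1.0, -0.003, -0.001, 0.001]
contact_force: [0.7, -0.7, 1.5]
gripper_width: 0.0
finger_force: 0.0
```

play_rows(
  plan=[
    {"jaw": 0, "x": 0, "y": 0, "z": -0.015, "roll": 0},
    {"jaw": 0, "x": 0, "y": 0, "z": -0.024, "roll": 0},
    {"jaw": 0, "x": 0, "y": 0, "z": -0.026, "roll": 0},
    {"jaw": 0, "x": 0, "y": 0, "z": -0.026, "roll": 0},
    {"jaw": 0, "x": 0, "y": 0, "z": -0.026, "roll": 0},
  ],
)

```text
clock: 3.95
position: [482.8, 253.7, 54.1]
eef_rot: [1.0, -0.002, 0.001, -0.0]
contact_force: [2.1, -0.5, 3.9]
gripper_width: 0.2
finger_force: 1.7
```

play_rows(
  plan=[
    {"jaw": 0, "x": 0, "y": 0, "z": -0.006, "roll": 0},
    {"jaw": 0, "x": 0, "y": 0, "z": -0.006, "roll": 0},
    {"jaw": 0, "x": 0, "y": 0, "z": -0.006, "roll": 0},
    {"jaw": 0, "x": 0, "y": 0, "z": -0.006, "roll": 0},
  ],
)

```text
clock: 4.35
position: [482.9, 253.8, 51.6]
eef_rot: [1.0, -0.002, 0.001, -0.0]
contact_force: [-0.4, -3.3, 17.3]
gripper_width: -0.0
finger_force: 8.8
```

Round key bottomed out (17 N). Up, over, and onto the square key.

play_rows(
  plan=[
    {"jaw": 0, "x": 0, "y": 0, "z": 0.08, "roll": 0},
    {"jaw": 0, "x": -0.025, "y": 0.107, "z": 0.08, "roll": 0},
    {"jaw": 0, "x": -0.05, "y": 0.215, "z": 0.08, "roll": 0},
    {"jaw": 0, "x": -0.05, "y": 0.215, "z": 0.08, "roll": 0},
    {"jaw": 0, "x": -0.05, "y": 0.215, "z": 0.03, "roll": 0},
    {"jaw": 0, "x": -0.05, "y": 0.215, "z": 0.03, "roll": 0},
  ],
)

```text
clock: 4.95
position: [455.1, 360.1, 62.5]
eef_rot: [1.0, -0.002, -0.002, 0.002]
contact_force: [0.2, -0.4, -0.3]
gripper_width: 0.1
finger_force: 0.0
```

play_rows(
  plan=[
    {"jaw": 0, "x": 0, "y": 0, "z": -0.016, "roll": 0},
    {"jaw": 0, "x": 0, "y": 0, "z": -0.026, "roll": 0},
    {"jaw": 0, "x": 0, "y": 0, "z": -0.03, "roll": 0},
    {"jaw": 0, "x": 0, "y": 0, "z": -0.03, "roll": 0},
    {"jaw": 0, "x": 0, "y": 0, "z": -0.03, "roll": 0},
  ],
)

```text
clock: 5.45
position: [457.3, 360.7, 51.7]
eef_rot: [1.0, -0.003, 0.0, -0.0]
contact_force: [-5.5, -3.9, 14.8]
gripper_width: -0.3
finger_force: 7.4
```

Square key bottomed too. Lift, and compute the nipple's axis from the two wrist views.

play_rows(
  plan=[
    {"jaw": 0, "x": 0, "y": 0, "z": 0.09, "roll": 0},
    {"jaw": 0, "x": 0, "y": 0, "z": 0.19, "roll": 0},
    {"jaw": 0, "x": 0, "y": 0, "z": 0.29, "roll": 0},
    {"jaw": 0, "x": 0, "y": -0.1, "z": 0.39, "roll": 0},
    {"jaw": 0, "x": 0, "y": -0.2, "z": 0.46, "roll": 0},
    {"jaw": 1, "x": 0, "y": -0.3, "z": 0.46, "roll": 0},
    {"jaw": 1, "x": 0, "y": -0.4, "z": 0.46, "roll": 0},
    {"jaw": 1, "x": 0, "y": -0.44, "z": 0.46, "roll": 0},
  ],
)

```text
clock: 6.25
position: [456.9, 138.8, 281.3]
eef_rot: [1.0, -0.003, 0.001, -0.0]
contact_force: [1.1, -1.5, 0.5]
gripper_width: 43.2
finger_force: 0.0
```

```bash
python3 - <<'E'
from h import *
import pickle
w3=pickle.load(open('w3.pkl','rb'))
d=snap('wrist');pickle.dump(d,open('w4.pkl','wb'));print(ctrl.sense()['position'],ctrl.sense()['clock'])
p=proj(d,[(558,53,135)])[0];x,y=max(int(p[0])-60,0),max(int(p[1])-50,0);print(x,y)
a=cv2.resize(d['image'][y:y+98,x:x+130],None,fx=6,fy=6,interpolation=2)
c3=w3['image'][0:98,440:570]
cv2.imwrite('pics/c4.png',np.vstack([cv2.resize(c3,(390,294),interpolation=2),cv2.resize(a,(390,294))]) if 0 else np.hstack([cv2.resize(c3,(400,300),interpolation=2),cv2.resize(a,(400,300))]))
E
```

```text
[456.94007979 133.88529351 281.33187655] 6.3
352 36
```

View pics/c4.png

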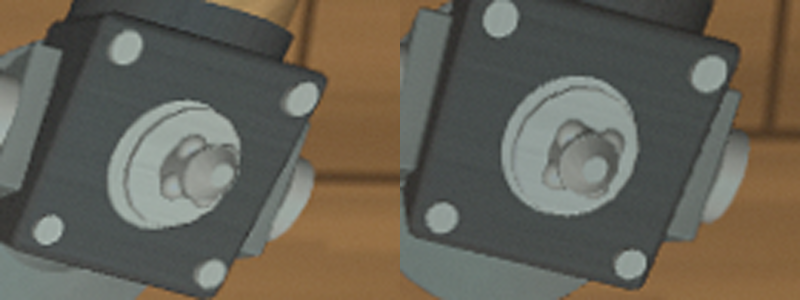

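Two crops of the dark head with tip at (228,163) left and (197,170) right, and four clear bolts in each. Triangulating.

```bash
python3 - <<'E'
from h import *
import pickle
L=lambda n:pickle.load(open(n+'.pkl','rb'))
w2,w3,w4=L('w2'),L('w3'),L('w4')
A2=np.array([(357,302),(275,134),(504,190),(451,385),(240,335)])/4+[226,62]
A3=np.array([(228,163),(126,47),(301,98),(210,273),(48,230)])*[.325,.3267]+[440,0]
A4=np.array([(197,170),(100,18),(309,73),(230,264),(41,218)])*[.325,.3267]+[352,36]
for vs in ([(w2,A2),(w3,A3),(w4,A4)],[(w2,A2),(w3,A3)]):
    X=np.array([tri([(d,a[i]) for d,a in vs]) for i in range(5)])
    print(X.round(1),[np.abs(proj(d,X)-a).max().round(1) for d,a in vs])
    m=X[1:].mean(0);n=np.linalg.svd(X[1:]-m)[2][2];n*=np.sign(n[2]);print('centre',m,'n',n,np.arccos(n[2]))
    v=X[0]-m;print('tip-centre',v,np.linalg.norm(v),'O',X[0]-70*n, v/np.linalg.norm(v))
E
```

```text
[[553.6  54.4 152.4]
 [597.7  77.2 121.6]
 [582.7  13.  121.7]
 [526.2  26.2 105.4]
 [541.2  90.6 105.5]] [np.float64(0.3), np.float64(1.9), np.float64(2.0)]
centre [561.97485406  51.73767691 113.55193238] n [-0.26186927  0.06095002  0.96317682] 0.27221836385418247
tip-centre [-8.37702226  2.6582438  38.8252266 ] 39.80752419589464 O [571.92868038  50.12941927  84.95478172] [-0.21043816  0.06677742  0.97532382]
[[554.4  54.4 152.7]
 [597.7  77.1 121.6]
 [582.7  13.  121.6]
 [526.1  26.2 105.4]
 [541.2  90.5 105.5]] [np.float64(0.9), np.float64(1.0)]
centre [561.93622452  51.71120737 113.52600765] n [-0.26119633  0.06037824  0.96339553] 0.2714037299195066
tip-centre [-7.54408404  2.71396167 39.14048824] 39.953180239995966 O [572.67588387  50.19869244  85.22880892] [-0.18882312  0.06792855  0.97965889]
```

play_rows(
  plan=[
    {"jaw": 1, "x": 0, "y": -0.1, "z": 0, "roll": -0.05},
    {"jaw": 1, "x": 0, "y": -0.2, "z": 0, "roll": -0.1},
    {"jaw": 1, "x": 0, "y": -0.3, "z": 0, "roll": -0.145},
    {"jaw": 1, "x": 0.02, "y": -0.4, "z": 0, "roll": -0.145},
    {"jaw": 1, "x": 0.04, "y": -0.5, "z": 0, "roll": -0.145},
    {"jaw": 1, "x": 0.052, "y": -0.6, "z": 0, "roll": -0.145},
    {"jaw": 1, "x": 0.052, "y": -0.69, "z": 0, "roll": -0.145},
    {"jaw": 1, "x": 0.052, "y": -0.75, "z": 0, "roll": -0.145},
  ],
)

```text
clock: 7.1
position: [482.5, -237.3, 280.4]
eef_rot: [0.993, -0.117, 0.0, 0.0]
contact_force: [-0.1, 1.0, 0.2]
gripper_width: 85.2
finger_force: 0.0
```

play_rows(
  plan=[
    {"jaw": 1, "x": 0, "y": 0, "z": 0, "roll": 0},
    {"jaw": 1, "x": 0, "y": 0, "z": 0, "roll": 0},
  ],
)

```text
clock: 7.3
position: [482.7, -234.4, 280.2]
eef_rot: [0.993, -0.117, -0.0, -0.0]
contact_force: [0.7, 0.2, -0.3]
gripper_width: 85.3
finger_force: 0.0
```

play_rows(
  plan=[
    {"jaw": 1, "x": 0.003, "y": -0.015, "z": -0.08, "roll": 0},
    {"jaw": 1, "x": 0.003, "y": -0.015, "z": -0.16, "roll": 0},
    {"jaw": 1, "x": 0.003, "y": -0.015, "z": -0.24, "roll": 0},
    {"jaw": 1, "x": 0.003, "y": -0.015, "z": -0.3, "roll": 0},
    {"jaw": 1, "x": 0.003, "y": -0.015, "z": -0.322, "roll": 0},
    {"jaw": 1, "x": 0.003, "y": -0.015, "z": -0.322, "roll": 0},
    {"jaw": 0.4, "x": 0.003, "y": -0.015, "z": -0.322, "roll": 0},
    {"jaw": 0.3, "x": 0.003, "y": -0.015, "z": -0.322, "roll": 0},
  ],
  grip_force=40,
)

```text
clock: 8.1
position: [485.5, -241.8, 121.0]
eef_rot: [0.993, -0.116, 0.001, 0.001]
contact_force: [0.4, 0.2, 0.7]
gripper_width: 59.3
finger_force: 0.0
```

play_rows(
  plan=[
    {"jaw": 0.2, "x": 0, "y": 0, "z": 0, "roll": 0},
    {"jaw": 0.2, "x": 0, "y": 0, "z": 0, "roll": 0},
    {"jaw": 0.2, "x": 0, "y": 0, "z": 0, "roll": 0},
    {"jaw": 0.2, "x": 0, "y": 0, "z": 0, "roll": 0},
  ],
)

```text
clock: 8.5
position: [485.1, -241.7, 120.1]
eef_rot: [0.993, -0.116, 0.001, 0.0]
contact_force: [-0.7, 0.9, 5.0]
gripper_width: 26.8
finger_force: 38.9
```

play_rows(
  plan=[
    {"jaw": 0.1, "x": 0, "y": 0, "z": 0.03, "roll": 0},
    {"jaw": 0.1, "x": 0, "y": 0, "z": 0.08, "roll": 0},
    {"jaw": 0.1, "x": 0, "y": 0, "z": 0.16, "roll": 0},
    {"jaw": 0.1, "x": 0, "y": 0, "z": 0.24, "roll": 0},
    {"jaw": 0.1, "x": 0, "y": 0, "z": 0.32, "roll": 0},
    {"jaw": 0.1, "x": 0, "y": 0, "z": 0.38, "roll": 0},
    {"jaw": 0.1, "x": 0, "y": 0, "z": 0.38, "roll": 0},
  ],
)

```text
clock: 9.2
position: [485.6, -242.2, 313.2]
eef_rot: [0.993, -0.116, 0.003, 0.001]
contact_force: [0.5, 0.0, -3.5]
gripper_width: 27.0
finger_force: 40.1
```

```bash
python3 - <<'E'
from h import *
import pickle
d=snap('wrist');pickle.dump(d,open('w5.pkl','wb'));s=ctrl.sense();p=s['position'];print(p,s['contact_force'])
cv2.imwrite('pics/w5.png',d['image'][150:400,120:520])
print(proj(d,[p-[0,0,107.5],p+[0,0,11]])-[120,150])
E
```

```text
[ 484.86097779 -241.68891845  310.32715126] [-0.61242707  0.56900494 -4.34129273]
[[197.69223791  56.37086118]
 [196.27451403 123.26217084]]
```

View pics/w5.png

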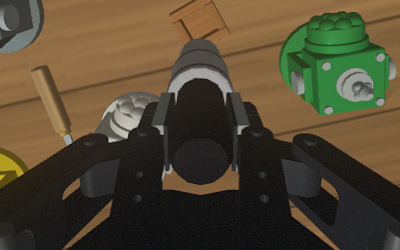

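Gun hangs straight in the grip, mouth's front rim at crop (197,38). Moving over the nipple.

```bash
python3 - <<'E'
from h import *
import pickle
d=pickle.load(open('w5.pkl','rb'));p=np.array([484.9,-241.7,310.8]);tx=np.array([.973,-.23,0])
print(proj(d,[p-[0,0,107.5]+18*tx])-[120,150]);r=onz(d,[(317,188)],p[2]-107.5)[0];print('mouth offset in tool x',(r-p)@tx-18)
E
```

```text
[[197.64060068  36.50047117]]
mouth offset in tool x -1.3332681423784685
```

play_rows(
  plan=[
    {"jaw": 0.1, "x": 0.02, "y": 0.06, "z": 0, "roll": 0},
    {"jaw": 0.1, "x": 0.04, "y": 0.15, "z": 0, "roll": 0},
    {"jaw": 0.1, "x": 0.07, "y": 0.25, "z": 0, "roll": 0},
    {"jaw": 0.1, "x": 0.1, "y": 0.35, "z": 0, "roll": 0},
    {"jaw": 0.1, "x": 0.135, "y": 0.45, "z": 0, "roll": 0},
    {"jaw": 0.1, "x": 0.135, "y": 0.54, "z": 0, "roll": 0},
    {"jaw": 0.1, "x": 0.135, "y": 0.592, "z": 0, "roll": 0},
    {"jaw": 0.1, "x": 0.135, "y": 0.592, "z": 0, "roll": 0},
  ],
  grip_force=30,
)

```text
clock: 10.05
position: [551.1, 57.8, 306.7]
eef_rot: [0.993, -0.114, -0.002, -0.0]
contact_force: [0.2, -0.7, -3.6]
gripper_width: 27.2
finger_force: 39.9
```

play_rows(
  plan=[
    {"jaw": 0.1, "x": 0, "y": 0, "z": 0, "roll": 0},
    {"jaw": 0.1, "x": 0, "y": 0, "z": 0, "roll": 0},
  ],
)

```text
clock: 10.25
position: [551.8, 53.7, 308.1]
eef_rot: [0.993, -0.116, -0.001, 0.0]
contact_force: [-0.3, 0.0, -2.6]
gripper_width: 27.4
finger_force: 39.9
```

play_rows(
  plan=[
    {"jaw": 0.1, "x": 0.004, "y": 0, "z": -0.05, "roll": 0},
    {"jaw": 0.1, "x": 0.004, "y": 0, "z": -0.09, "roll": 0},
    {"jaw": 0.1, "x": 0.004, "y": 0, "z": -0.106, "roll": 0},
    {"jaw": 0.1, "x": 0.004, "y": 0, "z": -0.112, "roll": 0},
    {"jaw": 0.1, "x": 0.004, "y": 0, "z": -0.112, "roll": 0},
    {"jaw": 0.1, "x": 0.004, "y": 0, "z": -0.112, "roll": 0},
  ],
  grip_force=25,
)

```text
clock: 10.85
position: [554.6, 54.3, 254.2]
eef_rot: [0.993, -0.116, 0.001, -0.0]
contact_force: [0.5, -0.1, -3.8]
gripper_width: 27.2
finger_force: 39.9
```

play_rows(
  plan=[
    {"jaw": 0.1, "x": 0, "y": 0, "z": -0.004, "roll": 0},
    {"jaw": 0.1, "x": 0, "y": 0, "z": -0.006, "roll": 0},
    {"jaw": 0.1, "x": 0, "y": 0, "z": -0.006, "roll": 0},
  ],
)

```text
clock: 11.15
position: [554.1, 54.5, 250.3]
eef_rot: [0.993, -0.116, 0.0, -0.0]
contact_force: [0.7, 1.0, -2.9]
gripper_width: 27.1
finger_force: 39.9
```

play_rows(
  plan=[
    {"jaw": 0.1, "x": 0, "y": 0, "z": -0.004, "roll": 0},
    {"jaw": 0.1, "x": 0, "y": 0, "z": -0.006, "roll": 0},
    {"jaw": 0.1, "x": 0, "y": 0, "z": -0.006, "roll": 0},
  ],
)

```text
clock: 11.45
position: [554.1, 54.5, 247.1]
eef_rot: [0.993, -0.116, -0.0, 0.0]
contact_force: [0.3, -0.3, -3.1]
gripper_width: 27.2
finger_force: 39.9
```

play_rows(
  plan=[
    {"jaw": 0.1, "x": 0, "y": 0, "z": -0.004, "roll": 0},
    {"jaw": 0.1, "x": 0, "y": 0, "z": -0.006, "roll": 0},
    {"jaw": 0.1, "x": 0, "y": 0, "z": -0.006, "roll": 0},
  ],
)

```text
clock: 11.75
position: [554.2, 54.5, 244.2]
eef_rot: [0.993, -0.116, 0.0, -0.0]
contact_force: [-0.6, -0.6, -2.1]
gripper_width: 27.1
finger_force: 39.9
```

Mouth should now be about 11 mm over the tip. Swing the handle towards the lean, watching the force.

play_rows(
  plan=[
    {"jaw": 0.1, "x": -0.006, "y": 0.001, "z": 0, "roll": 0},
    {"jaw": 0.1, "x": -0.012, "y": 0.003, "z": -0.001, "roll": 0},
    {"jaw": 0.1, "x": -0.018, "y": 0.004, "z": -0.002, "roll": 0},
    {"jaw": 0.1, "x": -0.018, "y": 0.004, "z": -0.002, "roll": 0},
  ],
)

```text
clock: 12.15
position: [545.3, 56.7, 243.9]
eef_rot: [0.993, -0.116, 0.001, -0.0]
contact_force: [3.7, 0.7, 1.4]
gripper_width: 27.2
finger_force: 40.2
```

play_rows(
  plan=[
    {"jaw": 0.1, "x": -0.006, "y": 0.001, "z": -0.001, "roll": 0},
    {"jaw": 0.1, "x": -0.012, "y": 0.003, "z": -0.002, "roll": 0},
    {"jaw": 0.1, "x": -0.018, "y": 0.004, "z": -0.003, "roll": 0},
    {"jaw": 0.1, "x": -0.018, "y": 0.004, "z": -0.003, "roll": 0},
  ],
)

```text
clock: 12.55
position: [535.7, 58.7, 241.8]
eef_rot: [0.993, -0.116, -0.0, -0.0]
contact_force: [2.0, 1.4, 3.7]
gripper_width: 27.3
finger_force: 40.7
```

play_rows(
  plan=[
    {"jaw": 0.1, "x": -0.006, "y": 0.001, "z": -0.001, "roll": 0},
    {"jaw": 0.1, "x": -0.012, "y": 0.003, "z": -0.002, "roll": 0},
    {"jaw": 0.1, "x": -0.018, "y": 0.004, "z": -0.003, "roll": 0},
    {"jaw": 0.1, "x": -0.022, "y": 0.004, "z": -0.004, "roll": 0},
    {"jaw": 0.1, "x": -0.022, "y": 0.004, "z": -0.004, "roll": 0},
  ],
)

```text
clock: 13.05
position: [524.7, 60.6, 239.5]
eef_rot: [0.993, -0.116, -0.0, -0.0]
contact_force: [2.6, 2.6, -1.7]
gripper_width: 27.1
finger_force: 40.8
```

```bash
python3 - <<'E'
from h import *
import pickle
print(ctrl.sense()['position'],ctrl.sense()['contact_force'])
d=snap('wrist');pickle.dump(d,open('w6.pkl','wb'))
s=snap('scene');pickle.dump(s,open('s6.pkl','wb'))
a=d['image'][130:400,140:500]
b=s['image'][140:260,270:420]
cv2.imwrite('pics/c6.png',np.hstack([cv2.resize(a,(440,330)),cv2.resize(b,(360,330),interpolation=2)]))
E
```

```text
[524.67402535  60.55840509 239.5173624 ] [ 2.63084929  2.62864951 -1.74990022]
```

View pics/c6.png

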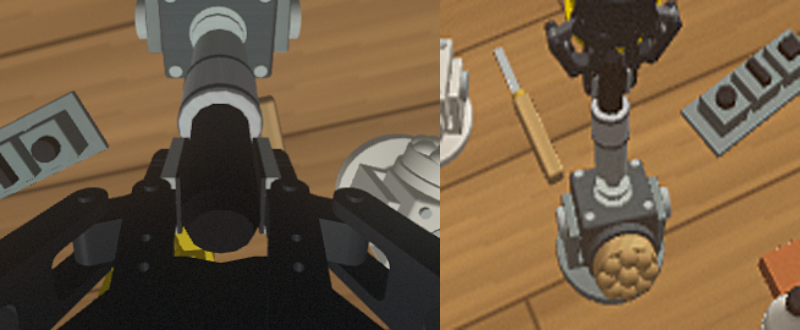

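The gun is tilted in line with the nipple, coupler over it just short of the collar. Now push along the axis.

play_rows(
  plan=[
    {"jaw": 0.0, "x": 0, "y": 0, "z": 0, "roll": 0},
    {"jaw": 0.0, "x": 0.0016, "y": -0.0004, "z": -0.006, "roll": 0},
    {"jaw": 0.0, "x": 0.0031, "y": -0.0007, "z": -0.012, "roll": 0},
    {"jaw": 0.0, "x": 0.0047, "y": -0.001, "z": -0.018, "roll": 0},
    {"jaw": 0.0, "x": 0.0063, "y": -0.0015, "z": -0.023, "roll": 0},
    {"jaw": 0.0, "x": 0.0063, "y": -0.0015, "z": -0.023, "roll": 0},
  ],
  grip_force=70,
)

```text
clock: 13.75
position: [528.6, 59.8, 227.5]
eef_rot: [0.993, -0.116, 0.0, -0.0]
contact_force: [7.2, 2.4, -7.0]
gripper_width: 26.6
finger_force: 69.2
```

play_rows(
  plan=[
    {"jaw": 0.0, "x": 0.0016, "y": -0.0004, "z": -0.006, "roll": 0},
    {"jaw": 0.0, "x": 0.0031, "y": -0.0007, "z": -0.012, "roll": 0},
    {"jaw": 0.0, "x": 0.0031, "y": -0.0007, "z": -0.012, "roll": 0},
    {"jaw": 0.0, "x": 0.0031, "y": -0.0007, "z": -0.012, "roll": 0},
  ],
)

```text
clock: 14.15
position: [530.0, 59.4, 222.5]
eef_rot: [0.993, -0.116, 0.0, -0.0]
contact_force: [3.0, 3.7, 4.1]
gripper_width: 26.6
finger_force: 69.9
```

play_rows(
  plan=[
    {"jaw": 0.0, "x": 0.0008, "y": -0.0002, "z": -0.003, "roll": 0},
    {"jaw": 0.0, "x": 0.0016, "y": -0.0004, "z": -0.006, "roll": 0},
    {"jaw": 0.0, "x": 0.002, "y": -0.0005, "z": -0.0075, "roll": 0},
    {"jaw": 0.0, "x": 0.002, "y": -0.0005, "z": -0.0075, "roll": 0},
    {"jaw": 0.0, "x": 0.002, "y": -0.0005, "z": -0.0075, "roll": 0},
  ],
)

```text
clock: 14.65
position: [531.0, 59.2, 219.3]
eef_rot: [0.993, -0.116, 0.0, -0.0]
contact_force: [-0.1, 4.3, 8.6]
gripper_width: 26.4
finger_force: 70.2
```

```bash
python3 - <<'E'
from h import *
import pickle
s=ctrl.sense();print(s['position'],s['contact_force'],s['ft_torque'])
n=np.array([-.2616,.0607,.963]);p=s['position'];G=p+[0,0,11]
T=np.array([552.5,54.1,147.5]);print('d',118.5-(G-T)@n,'lateral of grasp from axis',(G-T)-((G-T)@n)*n)
E
```

```text
[530.99417392  59.2349345  219.29462918] [-0.10883564  4.25352775  8.59262992] [ 0.85010327 -0.58921506  0.07934989]
d 32.83115746886419 lateral of grasp from axis [ 0.90514312 -0.06516424  0.29553383]
```

Axial push ≈12 N, i.e. collar about 6 mm back, in agreement with the depth of 32.8 mm. A small sideways relief, then hand in.

play_rows(
  plan=[
    {"jaw": 0.0, "x": 0.001, "y": 0.001, "z": 0, "roll": 0},
    {"jaw": 0.0, "x": 0.002, "y": 0.002, "z": 0, "roll": 0},
    {"jaw": 0.0, "x": 0.002, "y": 0.002, "z": 0, "roll": 0},
    {"jaw": 0.0, "x": 0.002, "y": 0.002, "z": 0, "roll": 0},
  ],
)

```text
clock: 15.05
position: [531.6, 59.7, 219.2]
eef_rot: [0.993, -0.116, -0.0, 0.001]
contact_force: [-1.7, 0.2, 9.6]
gripper_width: 26.9
finger_force: 70.5
```

```bash
python3 - <<'E'
from h import *
s=ctrl.sense();print(s['position'],s['contact_force'],s['finger_force'])
F=s['contact_force']+np.array([0,0,3.4])
print('axial',F@[-.2616,.0607,.963])
if F@[-.2616,.0607,.963]>10: print(ctrl.job_done())
E
```

```text
[531.55710931  59.71523332 219.17633802] [-1.66971094  0.16334631  9.61701024] 70.47476451523835
axial 12.982092367180755
the job is handed in; nothing more can be done
None
```

I pressed the round key and then the square key, each fully down and released, pushed the grease gun onto the tilted nipple, and handed the job in still holding it there with about 13 N of axial push. By my estimate the mouth is about 33 mm past the tip and the collar about 6 mm back; no verdict was returned.

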